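# Close the round-ended hatch of a model hull

### The job

Close the open hatch that is rounded at one end: pick up the loose white cover of the same outline (one end rounded, one square) by its wooden grip and lower it, without dropping it, onto the hatch's raised rim, rounded end over rounded end. It must sit fully down with its skirt around the rim, level, and be let go. Leave the square cover and everything else on the bench where they are.

Things in the scene. Friction and masses are not known exactly. Their poses are not given: they have to be found in the camera images.
- cover: the loose cover to use: white plate 84 x 72 x 4 mm, half round (radius 36) at +x, square at -x; below it a 10 mm deep, 3 mm thick skirt, 1.5 mm in from the plate's edge; on top a wooden grip strip 46 long (x), 14 wide (y), 28 mm high. 130 g. Origin: middle of length and width at the skirt's lower edge; plate underside at z = 10 mm, top at 14, grip top at 42
- cover_grip (a point): centre of the top face of that cover's wooden grip, above the cover's origin; same axes as the cover
- cover_seat (a point): point in the plane of that cover's plate underside (the face that rests on the rim), above the cover's origin
- cover_nose (a point): middle of that cover's rounded end, at the height of the plate's underside, 37.5 mm along the cover's +x from cover_seat
- hull: the hull section to close, fixed: white ribbed box 140 x 130 mm, deck 50 mm high, with an open hatch in a 4 mm thick upright rim, outside 68 (x) by 56 mm (y), half round (radius 28) at +x, square at -x, top 14 mm above the deck. The cover's skirt goes around it with 3.5 mm play on each side. Stands left or right. Origin: under the hatch's middle, on the bench
- hull_rim (a point): centre of that hatch's length and width, at the height of the rim's top (64 mm); same axes as the hull. With the cover seated, cover_seat is here and the axes agree
- hull_rim_nose (a point): middle of the rounded end of that rim, at its top, 34 mm along the hull's +x from hull_rim
- square_hull: the other hull section, fixed, like the first but its hatch rim is a square of 62 mm outside, same heights; leave it open. Origin under the hatch's middle, on the bench
- square_cover: the other loose cover, 78 x 78 mm square, otherwise like the first, with the same wooden grip; leave it. Origin at the middle of its skirt's lower edge
- glue: clear glue bottle, 34 mm across, 75 mm high, standing between the hulls; leave it. Origin at its underside
- spray_can: spray can, 66 mm across, 170 mm high, standing at the left; leave it. Origin at its underside
- marker: black marker, 13 mm thick, about 110 mm long, lying at the right; leave it. Origin below its middle
- offcuts: stack of three white board offcuts, 90 x 60 mm and 24 mm high, at the far right; leave it. Origin at its underside
- tape: roll of tape, 90 mm across, 22 mm high, lying at the left; leave it. Origin at its underside
- screwdriver: screwdriver, 160 mm long, lying at the right; leave it. Origin below its middle
- steel_block: steel weight 50 x 35 x 25 mm, lying at the left; leave it. Origin at its underside

How it is judged:
At the end, for the whole second after the job is handed in: The round-ended cover lies at rest on the round-ended hatch, its plate down on the rim (within 3 mm in height), centred within 7 mm, rounded end over rounded end (within 11 mm), level within 0.04 rad (horizontal distance between cover_seat and hull_rim below 0.007 m and horizontal distance between cover_nose and hull_rim_nose below 0.011 m and z of cover_seat in the frame of hull_rim between -0.003 and 0.003 m and angle between cover's own z axis and vertical below 0.04 rad and contact force between cover and hull above 0.2 N and linear speed of cover below 0.02 m/s); the robot touches nothing.
It fails at once if the cover falls freely onto the hatch (faster than 0.45 m/s out of the fingers, about 10 mm of drop) (horizontal distance between cover_seat and hull_rim below 0.05 m and linear speed of cover above 0.45 m/s and contact force between cover and the fingers below 0.05 N).
It fails at once if the square cover is moved by more than 20 mm (distance of square_cover from where it was at the start of the episode above 0.02 m).
It fails at once if a bystander (glue, spray can, marker, offcuts, tape, screwdriver or steel block) is moved by more than 30 mm (distance of any of glue, spray_can, marker, offcuts, tape, screwdriver, steel_block from where it was at the start of the episode above 0.03 m).
It also fails if it takes over 37 s, if anything falls off the work surface, if the arm or the gripper's body presses on something with over 40 N, if the wrist force passes 120 N, or if a joint passes its speed limit or range.

### The arm

A 6-joint arm with a two-finger parallel gripper is mounted at the origin on the work surface. World frame = base frame: x ahead of the robot, y to its left, z up, the work surface at z = 0. Lengths are in m, angles in rad, forces in N, time in s.
With the tool pointing down it reaches from about 0.25 to 0.725 m from the base axis. Payload 4 kg.
Tool frame: the origin (TCP) lies at the very end of the fingers, on their centre line; the grasp point (between the pads) lies 19 mm behind it; z points along the fingers, y is the line along which they close (so a half turn about z gives the same grasp; the last joint's range is limited). The gripper opens to 85 mm and grips with 20 to 120 N. Pads are 22 mm wide; open, the fingers measure 114 mm over their backs; the gripper's body (76 mm by 85 mm) begins 54 mm behind the grasp point. The pads swing forward as they close: fully open they stand 13 mm farther back than shut.
Start: joints at [-1.25, 0.241, 0.005, 1.335, 0, 1.571], TCP at [0.158, -0.474, 0.231] pointing down, gripper open.
Joint ranges: [-2.72, 2.72], [-1.05, 1.87], [-1.09, 1.28], [-1.99, 2.15], [-1.42, 1.44], [-3.14, 3.14]. Speed limits (rad/s): [2.79, 2.79, 3.14, 3.14, 3.14, 3.14].

### API

Orientations are given as a unit quaternion [x, y, z, w].
In Python, from workcell import monitor, viewer, job gives the robot as it stands.
- The arm moves only by the tool arm_command, never from a script. Its argument "increments" is a list of rows, each an object of numbers: "dx", "dy", "dz": the shift along the tool's x, y, z in cm; "wx", "wy", "wz": the turn, a rotation vector about the tool's x, y, z in rad; "grip": the finger opening in cm, from 0 to 8.54. In form: [{"dx": .., "dy": .., "dz": .., "wx": .., "wy": .., "wz": .., "grip": ..}, ...]. A call has 1 to 10 rows; each row is the pose to reach, as a shift and turn from the pose commanded when the call began, along the tool's axes at that moment; what a row does not reach only later rows make up. A row lasts 1/10 s, in which the tool goes at most 50 mm and 8.59 degrees, less where a joint would pass 70% of its speed; a pose out of reach is approached as far as the arm can. A call with a gripper value outside its range is refused whole. The fingers move at their own pace and stop on an object; the grip force is fixed at half the most. Time passes only in rows, so rows that repeat a pose let the fingers close. It gives the time, the measured TCP pose, the force, the opening and the grip force at its end, in the units of the state.
- monitor.get_obs(): the state, without advancing time (a new reading comes with each control period).
- viewer.camera(name): name is "side" or "top"; returns (picture, depth): 420x560x3 uint8, red, green, blue; 420x560 float32, m along the optical axis (not along the pixel's ray), 0 where there is no reading.
- viewer.get_calibration(name): a dict with "fovy" (degrees; the focal length in pixels is half the picture's height over the tangent of half this angle, whatever the lens; pixels are square), "cx", "cy" (the principal point, pixels), "view" (4x4, takes a point from world to camera coordinates). Camera axes: x right, y up, looking along -z (the intrinsics and any distortion apply to the point x, -y, -z); pixel columns grow to the right and rows downward; lengths in m; the calibration is good to about 2 mm. A picture is of the moment at which its call begins. get_calibration takes no time and is no camera call.
- job.job_done(): hands the job in; it is judged then, once.
The state is a dict: "clock": time; "joint_pos": joint angles; "joint_vel": joint speeds; "tau": joint torques, N m; "eef_pos": TCP position; "tool_rot": TCP orientation; "ft_force": force on the tool from outside, world axes, zero at the start; "ft_torque": the same for the moment, N m; "grip_width": finger opening in m; "grasp_force": force on a finger pad.
Only numpy, scipy, OpenCV 4.12 (cv2) and the standard library are available. Lean on these libraries where they do the work, as an engineer would, in place of code of your own. Each camera call takes 0.05 s, during which the arm holds its last target. There are 200 camera calls.

## Working session

There is one attempt and no reset: what is moved stays moved. The work goes in short steps, Python scripts to look and compute and a tool call to move; the robot and the scene stay as the last step left them, time stands still between calls to the robot, and variables do not carry over. Pictures are saved under pics/ and viewed, at most 10 in all, crops included, and the job is handed in when it is done.

Besides the shell and the picture viewer there is one more tool, called after "Call:" by a JSON object that holds its "fn" and its "kwargs", one argument or row to a line. arm_command: Moves the arm, as the interface text tells. Its arguments: {"type":"object","properties":{"increments":{"type":"array","items":{"type":"object","properties":{"dx":{"type":"number"},"dy":{"type":"number"},"dz":{"type":"number"},"wx":{"type":"number"},"wy":{"type":"number"},"wz":{"type":"number"},"grip":{"type":"number"}}}}},"required":["increments"]}

```bash
mkdir -p pics; cat > h.py <<'E'
import numpy as np, cv2
from workcell import monitor, viewer, job
def shot(n,f):
    p,d=viewer.camera(n); cv2.imwrite('pics/'+f+'.png',p[:,:,::-1]); np.savez('/tmp/'+f,p=p,d=d); return p,d
def world(n,d):
    c=viewer.get_calibration(n); h,w=d.shape; f=h/2/np.tan(np.radians(c['fovy'])/2)
    u,v=np.meshgrid(np.arange(w),np.arange(h))
    P=np.stack([(u-c['cx'])/f*d,-(v-c['cy'])/f*d,-d,np.ones_like(d)],-1)
    return (P@np.linalg.inv(np.array(c['view'])).T)[...,:3]
E
python3 - <<'E'
from h import *
for n in('top','side'):
    p,d=shot(n,n+'0'); print(viewer.get_calibration(n))
print(monitor.get_obs())
E
```

```text
{'fovy': 52.254601753809524, 'cx': 281.9051761056536, 'cy': 211.5137137466211, 'view': array([[-0.02559112, -0.99943349,  0.02185839, -0.02148414],
       [ 0.98411658, -0.02134451,  0.17623556, -0.5581814 ],
       [-0.17566917,  0.02602127,  0.9841053 , -1.01609052],
       [ 0.        ,  0.        ,  0.        ,  1.        ]])}
{'fovy': 50.07291559820564, 'cx': 273.26681174536543, 'cy': 211.65667789338957, 'view': array([[-0.9788354 , -0.20416695, -0.01403982,  0.53130837],
       [ 0.11398515, -0.60088349,  0.79116775, -0.11374544],
       [-0.1699666 ,  0.77282267,  0.61143803, -1.01121939],
       [ 0.        ,  0.        ,  0.        ,  1.        ]])}
{'clock': 0.1, 'joint_pos': array([-1.24998360e+00,  2.41344594e-01,  3.81655478e-03,  1.33517106e+00,
        4.92324766e-06,  1.57077242e+00]), 'joint_vel': array([ 0.00023535, -0.00164624,  0.00248017, -0.00091404, -0.00012162,
       -0.00041397]), 'tau': array([ 3.05399253e-04, -3.73138869e+01,  2.53008950e+01,  1.08523242e-02,
        9.40839027e-05, -9.02203624e-06]), 'eef_pos': array([ 0.15748912, -0.47394375,  0.23048231]), 'tool_rot': array([ 9.87160105e-01,  1.59731095e-01, -1.49513579e-04, -9.39567888e-04]), 'ft_force': array([ 0.21450047, -0.26033433,  0.21277002]), 'ft_torque': array([-0.01476431,  0.03174291,  0.02862988]), 'grasp_force': 0.0, 'grip_width': 0.08566881581442748}
```

View pics/top0.png

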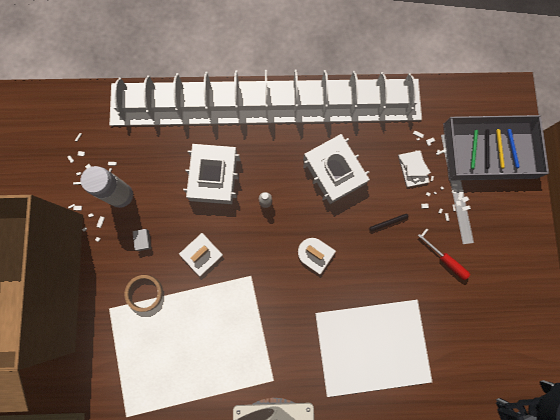

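View pics/side0.png

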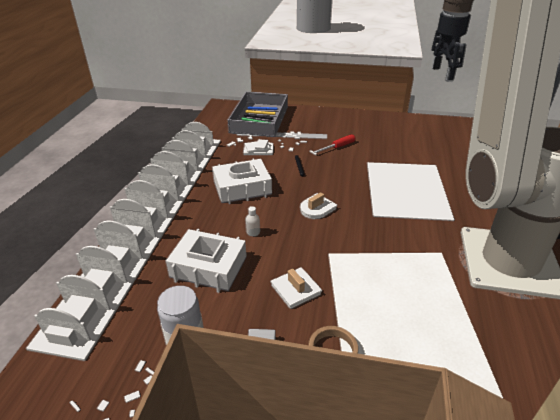

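The top view shows the round cover at about (317,254) and the round hatch at (340,168). I'll enlarge both and fit their outlines using depth.

```bash
cat >> h.py <<'E'
E
python3 - <<'E'
from h import *
z=np.load('/tmp/top0.npz');p,d=z['p'],z['d'];W=world('top',d)
a=cv2.resize(p[225:285,285:350],None,fx=6,fy=6,interpolation=cv2.INTER_CUBIC)
b=cv2.resize(p[130:205,300:375],None,fx=5,fy=5,interpolation=cv2.INTER_CUBIC)
h=max(a.shape[0],b.shape[0]);pad=lambda i:cv2.copyMakeBorder(i,0,h-i.shape[0],0,0,0)
cv2.imwrite('pics/crop.png',np.hstack([pad(a),pad(b)])[:,:,::-1])
def st(name,r,zr):
    v0,v1,u0,u1=r;Q=W[v0:v1,u0:u1].reshape(-1,3);m=(Q[:,2]>zr[0])&(Q[:,2]<zr[1]);Q=Q[m]
    R=cv2.minAreaRect(Q[:,:2].astype(np.float32)*1000); print(name,m.sum(),R,Q.mean(0)); return Q
print('bench z',np.median(W[270:280,270:400,2]))
st('grip',(225,285,285,350),(.034,.05)); st('plate',(225,285,285,350),(.009,.05))
st('rim',(130,205,300,375),(.058,.075));st('deck',(130,205,300,375),(.045,.075))
np.set_printoptions(linewidth=250)
print((W[233:278:2,294:342:2,2]*1000).astype(int)); print((W[145:190:2,318:364:2,2]*1000).astype(int))
E
```

```text
bench z 0.0004438959237671458
grip 111 ((455.8787536621094, -112.48490905761719), (44.94471740722656, 14.155214309692383), 53.78938293457031) [ 0.45554968 -0.11246307  0.04238903]
plate 854 ((456.0411071777344, -113.29425048828125), (83.29927062988281, 72.44266510009766), 53.80571365356445) [ 0.45321933 -0.11531082  0.01819256]
rim 176 ((671.2135620117188, -175.5733642578125), (67.87381744384766, 58.23292541503906), 28.213993072509766) [ 0.66889075 -0.17723331  0.06364311]
deck 2016 ((671.3366088867188, -175.2029571533203), (141.12054443359375, 130.0249786376953), 27.77503204345703) [ 0.66965508 -0.17435244  0.05152028]
[[   0    0    0    2    0    0    0    3   -3    0    0    4    0    1    0    3   -1    1    0    0    1   -2    2    1]
 [  -4   -1   -3    4    1   -4    4    0    0    0    1    0    0    0    2    0    0    1   -2    2    1    0   -1    1]
 [  -2    1    0    0    0   -1   -1   -4    0   -4   -1    0    1    0    0    2    0    3    1    0    0   -2   -4    4]
 [   1    0   -1   -1    0    0   10   16   13   14   13   14    0   -3   -2   -2    2   -1    5    2  
[... 4372 characters left out ...]
 50   52   50   50   51   48   56   65   63   64   53   48   54   49   48   50   51   47   49   46   49   47]
 [  32   51   49   50   47   47   52   48   66   55   51   49   46   52   51   51   51   50   49   47   49   47   52]
 [  19   36   51   50   55   55   50   53   51   49   53 1098   51   50   45   53   48   52   50   51   50   50   48]
 [   3   25   47   51   52   49   47   51   51   52   45   50   48   50   49   55   51   49   53   49   51   29   13]
 [   0   14   33   54   51   47   48   52   50   48   52   49   49   47   52   50   51   51   51   36   15    1    4]
 [   0   -1   20   42   50   51   50   48   52   53   46   50   50   52   51   49   49   48   18    0   -1    0    0]]
```

View pics/crop.png

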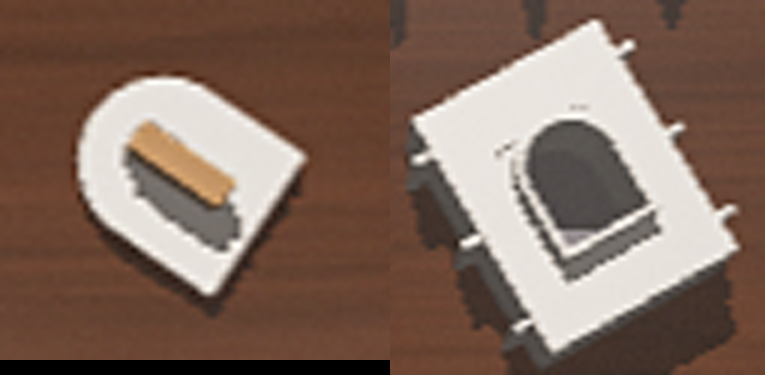

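Cover: centre about (0.456, -0.113), yaw 53.8°. The grip top measures 42 mm and the plate 83×72 mm, both as specified. Hatch: centre about (0.671, -0.1755), yaw about 28°, with the rim at 64 mm and outline 68×58. Both rounded ends point +x/+y. Next I'll move above the cover grip.

Call:
{"fn": "arm_command", "kwargs": {
  "increments": [
    {"dx":2,"dy":-1.2,"wz":-0.05,"grip":8.5},
    {"dx":6,"dy":-3.7,"wz":-0.15,"grip":8.5},
    {"dx":10,"dy":-6.2,"wz":-0.25,"grip":8.5},
    {"dx":14,"dy":-8.7,"wz":-0.35,"grip":8.5},
    {"dx":18,"dy":-11.2,"wz":-0.45,"grip":8.5},
    {"dx":22,"dy":-13.7,"wz":-0.52,"grip":8.5},
    {"dx":26,"dy":-16.2,"wz":-0.58,"grip":8.5},
    {"dx":30,"dy":-18.7,"wz":-0.618,"grip":8.5},
    {"dx":34,"dy":-21.2,"wz":-0.618,"grip":8.5},
    {"dx":37,"dy":-23.1,"wz":-0.618,"dz":2,"grip":8.5}
  ]
}}

```text
validation failed for argument at $.in...
```

Call:
{"fn": "arm_command", "kwargs": {
  "increments": [
    {"dx":2,"dy":-1.2,"dz":0,"wx":0,"wy":0,"wz":-0.05,"grip":8.5},
    {"dx":6,"dy":-3.7,"dz":0,"wx":0,"wy":0,"wz":-0.15,"grip":8.5},
    {"dx":10,"dy":-6.2,"dz":0,"wx":0,"wy":0,"wz":-0.25,"grip":8.5},
    {"dx":14,"dy":-8.7,"dz":0,"wx":0,"wy":0,"wz":-0.35,"grip":8.5},
    {"dx":18,"dy":-11.2,"dz":0,"wx":0,"wy":0,"wz":-0.45,"grip":8.5},
    {"dx":22,"dy":-13.7,"dz":0,"wx":0,"wy":0,"wz":-0.52,"grip":8.5},
    {"dx":26,"dy":-16.2,"dz":0,"wx":0,"wy":0,"wz":-0.58,"grip":8.5},
    {"dx":30,"dy":-18.7,"dz":0,"wx":0,"wy":0,"wz":-0.618,"grip":8.5},
    {"dx":34,"dy":-21.2,"dz":0,"wx":0,"wy":0,"wz":-0.618,"grip":8.5},
    {"dx":37,"dy":-23.1,"dz":2,"wx":0,"wy":0,"wz":-0.618,"grip":8.5}
  ]
}}

```text
clock: 1.1
eef_pos: [0.439, -0.1369, 0.2131]
tool_rot: [0.891, 0.453, 0.002, 0.002]
ft_force: [0.9, -0.6, 0.1]
grip_width: 0.0852
grasp_force: 0.0
```

Call:
{"fn": "arm_command", "kwargs": {
  "increments": [
    {"dx":2,"dy":0.1,"dz":1,"wx":0,"wy":0,"wz":0,"grip":8.5},
    {"dx":3.2,"dy":0.1,"dz":4,"wx":0,"wy":0,"wz":0,"grip":8.5},
    {"dx":3.2,"dy":0.1,"dz":7,"wx":0,"wy":0,"wz":0,"grip":8.5},
    {"dx":3.2,"dy":0.1,"dz":10,"wx":0,"wy":0,"wz":0,"grip":8.5},
    {"dx":3.2,"dy":0.1,"dz":11,"wx":0,"wy":0,"wz":0,"grip":8.5},
    {"dx":3.2,"dy":0.1,"dz":11,"wx":0,"wy":0,"wz":0,"grip":8.5},
    {"dx":3.2,"dy":0.1,"dz":11,"wx":0,"wy":0,"wz":0,"grip":8.5}
  ]
}}

```text
clock: 1.8
eef_pos: [0.4563, -0.1137, 0.1022]
tool_rot: [0.892, 0.452, 0.0, 0.0]
ft_force: [-0.3, 0.0, 0.3]
grip_width: 0.0851
grasp_force: 0.0
```

```bash
cat >> h.py <<'E'
from scipy.spatial.transform import Rotation as R
def go(t,yaw):
    "tool-frame shift (cm) and turn from measured pose to target TCP, tool down, tool x at yaw deg"
    o=monitor.get_obs();r=R.from_quat(o['tool_rot']); g=R.from_euler('z',yaw,degrees=True)*R.from_euler('x',np.pi)
    print('pos',o['eef_pos'].round(4),'x-yaw',np.degrees(np.arctan2(*r.as_matrix()[[1,0],0])).round(2),'tilt',(r.inv()*g).as_rotvec().round(4),'d cm',(r.inv().apply(np.array(t)-o['eef_pos'])*100).round(2), 'q6',o['joint_pos'][5].round(2),'F',o['ft_force'].round(1))
E
python3 -c "
from h import *
go([.456,-.113,.02],53.8)"
```

```text
pos [ 0.4563 -0.1137  0.1022] x-yaw 53.77 tilt [ 0.0011 -0.0004 -0.0005] d cm [ 0.03 -0.07  8.22] q6 1.96 F [-0.3  0.   0.3]
```

Call:
{"fn": "arm_command", "kwargs": {
  "increments": [
    {"dx":0,"dy":-0.1,"dz":2,"wx":0,"wy":0,"wz":0,"grip":8.5},
    {"dx":0,"dy":-0.1,"dz":4,"wx":0,"wy":0,"wz":0,"grip":8.5},
    {"dx":0,"dy":-0.1,"dz":5.5,"wx":0,"wy":0,"wz":0,"grip":8.5},
    {"dx":0,"dy":-0.1,"dz":7,"wx":0,"wy":0,"wz":0,"grip":8.5},
    {"dx":0,"dy":-0.1,"dz":7.7,"wx":0,"wy":0,"wz":0,"grip":8.5},
    {"dx":0,"dy":-0.1,"dz":8.1,"wx":0,"wy":0,"wz":0,"grip":8.5},
    {"dx":0,"dy":-0.1,"dz":8.1,"wx":0,"wy":0,"wz":0,"grip":8.5},
    {"dx":0,"dy":-0.1,"dz":8.1,"wx":0,"wy":0,"wz":0,"grip":5},
    {"dx":0,"dy":-0.1,"dz":8.1,"wx":0,"wy":0,"wz":0,"grip":3},
    {"dx":0,"dy":-0.1,"dz":8.1,"wx":0,"wy":0,"wz":0,"grip":2.2}
  ]
}}

```text
clock: 2.8
eef_pos: [0.4553, -0.1129, 0.0209]
tool_rot: [0.892, 0.452, 0.0, 0.0]
ft_force: [-0.3, -0.4, 0.1]
grip_width: 0.0433
grasp_force: 0.0
```

```bash
python3 -c "
from h import *
go([.456,-.113,.018],53.8)"
```

```text
pos [ 0.4553 -0.1129  0.0209] x-yaw 53.79 tilt [ 0.001  -0.0004 -0.0002] d cm [0.03 0.06 0.29] q6 1.96 F [-0.3 -0.4  0.1]
```

Aligned. I'll close fully.

Call:
{"fn": "arm_command", "kwargs": {
  "increments": [
    {"dx":0,"dy":0.05,"dz":0.2,"wx":0,"wy":0,"wz":0,"grip":2},
    {"dx":0,"dy":0.05,"dz":0.2,"wx":0,"wy":0,"wz":0,"grip":0},
    {"dx":0,"dy":0.05,"dz":0.2,"wx":0,"wy":0,"wz":0,"grip":0},
    {"dx":0,"dy":0.05,"dz":0.2,"wx":0,"wy":0,"wz":0,"grip":0},
    {"dx":0,"dy":0.05,"dz":0.2,"wx":0,"wy":0,"wz":0,"grip":0},
    {"dx":0,"dy":0.05,"dz":0.2,"wx":0,"wy":0,"wz":0,"grip":0},
    {"dx":0,"dy":0.05,"dz":0.2,"wx":0,"wy":0,"wz":0,"grip":0},
    {"dx":0,"dy":0.05,"dz":0.2,"wx":0,"wy":0,"wz":0,"grip":0}
  ]
}}

```text
clock: 3.6
eef_pos: [0.4554, -0.1131, 0.0184]
tool_rot: [0.892, 0.452, 0.0, 0.0]
ft_force: [-0.2, 0.2, 1.2]
grip_width: 0.0129
grasp_force: 59.8
```

```bash
python3 -c "
from h import *
go([.456,-.113,.13],53.8)"
```

```text
pos [ 0.4554 -0.1131  0.0184] x-yaw 53.79 tilt [ 0.0003 -0.0001 -0.0002] d cm [  0.05   0.04 -11.16] q6 1.96 F [-0.2  0.2  1.2]
```

Call:
{"fn": "arm_command", "kwargs": {
  "increments": [
    {"dx":0,"dy":0,"dz":-0.5,"wx":0,"wy":0,"wz":0,"grip":0},
    {"dx":0,"dy":0,"dz":-2,"wx":0,"wy":0,"wz":0,"grip":0},
    {"dx":0,"dy":0,"dz":-4,"wx":0,"wy":0,"wz":0,"grip":0},
    {"dx":0,"dy":0,"dz":-6.5,"wx":0,"wy":0,"wz":0,"grip":0},
    {"dx":0,"dy":0,"dz":-9,"wx":0,"wy":0,"wz":0,"grip":0},
    {"dx":0,"dy":0,"dz":-11,"wx":0,"wy":0,"wz":0,"grip":0},
    {"dx":0,"dy":0,"dz":-12.2,"wx":0,"wy":0,"wz":0,"grip":0},
    {"dx":0,"dy":0,"dz":-12.2,"wx":0,"wy":0,"wz":0,"grip":0},
    {"dx":0,"dy":0,"dz":-12.2,"wx":0,"wy":0,"wz":0,"grip":0}
  ]
}}

```text
clock: 4.5
eef_pos: [0.4548, -0.1129, 0.1399]
tool_rot: [0.892, 0.452, -0.0, -0.0]
ft_force: [-0.7, 0.5, -1.3]
grip_width: 0.0127
grasp_force: 59.4
```

```bash
python3 - <<'E'
from h import *
p,d=shot('side','side1')
cv2.imwrite('pics/side1c.png',cv2.resize(p[60:260,200:420],None,fx=3,fy=3)[:,:,::-1])
go([.671,-.1755,.14],28)
E
```

```text
pos [ 0.4544 -0.1128  0.1394] x-yaw 53.79 tilt [-0.0016  0.0011  0.4502] d cm [ 7.74 21.18 -0.1 ] q6 1.96 F [-0.7  0.5 -1.2]
```

View pics/side1c.png

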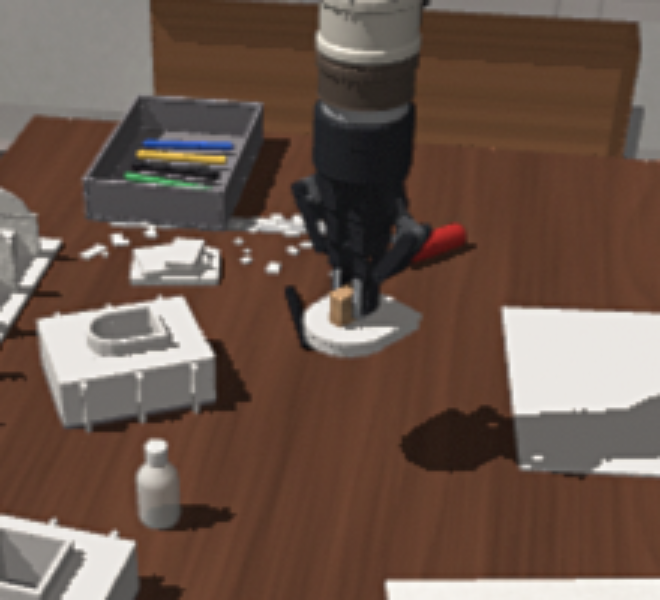

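The cover is held level with its rounded end forward. Now I'll transfer it over the hatch.

Call:
{"fn": "arm_command", "kwargs": {
  "increments": [
    {"dx":0.4,"dy":1,"dz":0,"wx":0,"wy":0,"wz":0.03,"grip":0},
    {"dx":1.1,"dy":3,"dz":0,"wx":0,"wy":0,"wz":0.08,"grip":0},
    {"dx":2.2,"dy":6,"dz":0,"wx":0,"wy":0,"wz":0.14,"grip":0},
    {"dx":3.3,"dy":9,"dz":0,"wx":0,"wy":0,"wz":0.2,"grip":0},
    {"dx":4.4,"dy":12,"dz":0,"wx":0,"wy":0,"wz":0.26,"grip":0},
    {"dx":5.5,"dy":15,"dz":0,"wx":0,"wy":0,"wz":0.32,"grip":0},
    {"dx":6.5,"dy":18,"dz":0,"wx":0,"wy":0,"wz":0.38,"grip":0},
    {"dx":7.4,"dy":20.2,"dz":0,"wx":0,"wy":0,"wz":0.43,"grip":0},
    {"dx":7.7,"dy":21.2,"dz":0,"wx":0,"wy":0,"wz":0.45,"grip":0},
    {"dx":7.7,"dy":21.2,"dz":0,"wx":0,"wy":0,"wz":0.45,"grip":0}
  ]
}}

```text
clock: 5.55
eef_pos: [0.6729, -0.1766, 0.1376]
tool_rot: [0.97, 0.241, -0.001, -0.0]
ft_force: [-0.3, 0.1, -2.0]
grip_width: 0.0133
grasp_force: 59.4
```

Call:
{"fn": "arm_command", "kwargs": {
  "increments": [
    {"dx":0,"dy":0,"dz":0,"wx":0,"wy":0,"wz":0,"grip":0},
    {"dx":0,"dy":0,"dz":0,"wx":0,"wy":0,"wz":0,"grip":0},
    {"dx":0,"dy":0,"dz":0,"wx":0,"wy":0,"wz":0,"grip":0}
  ]
}}

```text
clock: 5.85
eef_pos: [0.6712, -0.176, 0.1404]
tool_rot: [0.97, 0.242, -0.0, -0.0]
ft_force: [-0.1, -0.4, -0.4]
grip_width: 0.0128
grasp_force: 59.4
```

```bash
python3 - <<'E'
from h import *
p,d=shot('top','top1')
cv2.imwrite('pics/top1c.png',cv2.resize(p[110:230,270:400],None,fx=5,fy=5,interpolation=cv2.INTER_CUBIC)[:,:,::-1])
W=world('top',d)[110:230,270:400].reshape(-1,3);pc=p[110:230,270:400].reshape(-1,3).astype(int)
m=(W[:,2]>.122)&(W[:,2]<.144)&(pc.min(1)>120);Q=W[m]
print(m.sum(),cv2.minAreaRect(Q[:,:2].astype(np.float32)*1000),np.median(Q[:,2]))
A=np.c_[Q[:,:2]-Q[:,:2].mean(0),np.ones(len(Q))];print('plane',np.linalg.lstsq(A,Q[:,2],rcond=None)[0])
go([.671,-.1755,.0724],28)
E
```

```text
33 ((685.3712158203125, -146.49459838867188), (13.326589584350586, 56.345035552978516), 74.53539276123047) 0.13575812347763883
plane [-0.01339784  0.10263628  0.13604445]
pos [ 0.6713 -0.176   0.1406] x-yaw 28.01 tilt [-0.      0.      0.0002] d cm [-0.   -0.06  6.82] q6 2.4 F [-0.1  0.3 -0.6]
```

View pics/top1c.png

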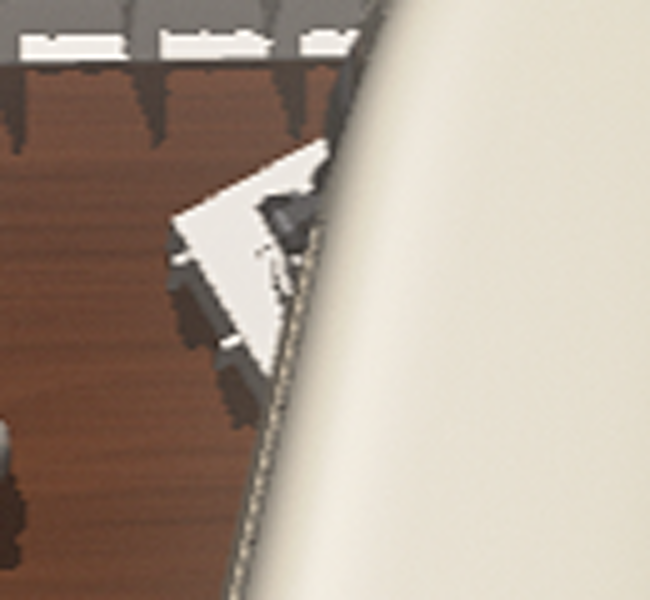

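The arm blocks the top view, so I'll lower to about 1 cm above the rim and check from the side camera.

Call:
{"fn": "arm_command", "kwargs": {
  "increments": [
    {"dx":0,"dy":-0.05,"dz":1,"wx":0,"wy":0,"wz":0,"grip":0},
    {"dx":0,"dy":-0.05,"dz":2.3,"wx":0,"wy":0,"wz":0,"grip":0},
    {"dx":0,"dy":-0.05,"dz":3.5,"wx":0,"wy":0,"wz":0,"grip":0},
    {"dx":0,"dy":-0.05,"dz":4.2,"wx":0,"wy":0,"wz":0,"grip":0},
    {"dx":0,"dy":-0.05,"dz":4.5,"wx":0,"wy":0,"wz":0,"grip":0},
    {"dx":0,"dy":-0.05,"dz":4.5,"wx":0,"wy":0,"wz":0,"grip":0},
    {"dx":0,"dy":-0.05,"dz":4.5,"wx":0,"wy":0,"wz":0,"grip":0},
    {"dx":0,"dy":-0.05,"dz":4.5,"wx":0,"wy":0,"wz":0,"grip":0}
  ]
}}

```text
clock: 6.7
eef_pos: [0.6721, -0.1759, 0.0961]
tool_rot: [0.97, 0.242, 0.001, 0.0]
ft_force: [-0.3, -0.1, -1.2]
grip_width: 0.0128
grasp_force: 59.4
```

```bash
python3 - <<'E'
from h import *
p,d=shot('side','side2')
W0=world('side',np.load('/tmp/side0.npz')['d']);W=world('side',d)
s=(slice(130,230),slice(190,300))
print('bench',np.median(W[220:240,300:330,2]))
def fit(W,zr,n,p):
    Q=W[s].reshape(-1,3);c=p[s].reshape(-1,3).astype(int);Q=Q[(Q[:,2]>zr[0])&(Q[:,2]<zr[1])&(c.min(1)>90)&(np.abs(Q[:,0]-.67)<.12)&(np.abs(Q[:,1]+.175)<.12)]
    print(n,len(Q),cv2.minAreaRect(Q[:,:2].astype(np.float32)*1000),np.median(Q[:,2]));return Q
p0=np.load('/tmp/side0.npz')['p']
fit(W0,(.058,.075),'rim',p0);fit(W0,(.046,.056),'deck',p0)
Q=fit(W,(.079,.1),'plate',p)
Q=Q[abs(Q[:,2]-np.median(Q[:,2]))<.006]
print('plane',np.linalg.lstsq(np.c_[Q[:,:2]-Q[:,:2].mean(0),np.ones(len(Q))],Q[:,2],rcond=None)[0])
# predicted cover outline in image for nominal pose over image
go([.671,-.1755,.0724],28)
o=monitor.get_obs();c=viewer.get_calibration('side');f=210/np.tan(np.radians(c['fovy'])/2)
y=np.radians(28);t=np.linspace(-np.pi/2,np.pi/2,15)
L=[(-42,36),(-42,-36)]+[(6+36*np.cos(a),36*np.sin(a)) for a in t]
im=cv2.resize(p[s],None,fx=6,fy=6,interpolation=cv2.INTER_CUBIC)
def draw(L,cx,cy,z,col):
    P=np.array([[cx+(a*np.cos(y)-b*np.sin(y))/1000,cy+(a*np.sin(y)+b*np.cos(y))/1000,z,1] for a,b in L])@np.array(c['view']).T
    uv=np.c_[c['cx']+f*P[:,0]/-P[:,2],c['cy']-f*P[:,1]/-P[:,2]]
    cv2.polylines(im,[np.round((uv-[190,130]+.5)*6).astype(int)],True,col,1)
e=o['eef_pos'];draw(L,e[0],e[1],e[2]-.0044,(255,0,0))
draw([(-70,65),(-70,-65),(70,-65),(70,65)],.6713,-.1754,.05,(0,0,255))
cv2.imwrite('pics/side2c.png',im[:,:,::-1])
E
```

```text
bench 0.00018924215052890103
rim 154 ((669.3031005859375, -175.7639923095703), (67.97323608398438, 65.09596252441406), 29.28656578063965) 0.06249987752256997
deck 939 ((669.1466064453125, -176.74911499023438), (141.0939483642578, 131.827392578125), 27.51746940612793) 0.049887726820935674
plate 363 ((670.204833984375, -174.43264770507812), (82.77910614013672, 74.74036407470703), 28.287494659423828) 0.09078958443651042
plane [ 4.36567031e-05 -3.03968815e-02  9.07049823e-02]
pos [ 0.6721 -0.1759  0.0961] x-yaw 28.0 tilt [ 0.0009 -0.001   0.0001] d cm [-0.08 -0.09  2.37] q6 2.4 F [ 0.1  0.  -0.5]
```

View pics/side2c.png

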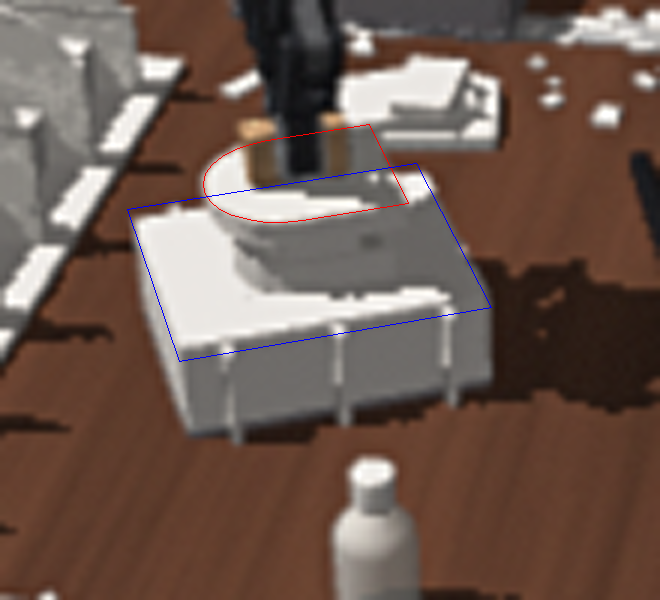

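The outline over the hull agrees within about 2 mm and the cover is level. I'll lower slowly with a small correction.

Call:
{"fn": "arm_command", "kwargs": {
  "increments": [
    {"dx":-0.1,"dy":0,"dz":0,"wx":0,"wy":0,"wz":0,"grip":0},
    {"dx":-0.1,"dy":0,"dz":0.3,"wx":0,"wy":0,"wz":0,"grip":0},
    {"dx":-0.1,"dy":0,"dz":0.6,"wx":0,"wy":0,"wz":0,"grip":0},
    {"dx":-0.1,"dy":0,"dz":0.9,"wx":0,"wy":0,"wz":0,"grip":0},
    {"dx":-0.1,"dy":0,"dz":1.2,"wx":0,"wy":0,"wz":0,"grip":0},
    {"dx":-0.1,"dy":0,"dz":1.4,"wx":0,"wy":0,"wz":0,"grip":0},
    {"dx":-0.1,"dy":0,"dz":1.6,"wx":0,"wy":0,"wz":0,"grip":0},
    {"dx":-0.1,"dy":0,"dz":1.7,"wx":0,"wy":0,"wz":0,"grip":0},
    {"dx":-0.1,"dy":0,"dz":1.7,"wx":0,"wy":0,"wz":0,"grip":0}
  ]
}}

```text
clock: 7.65
eef_pos: [0.6706, -0.1762, 0.0781]
tool_rot: [0.97, 0.242, -0.0, -0.0]
ft_force: [0.4, 0.3, -0.7]
grip_width: 0.0129
grasp_force: 59.4
```

```bash
python3 -c "
from h import *
go([.671,-.1757,.0724],28)"
```

```text
pos [ 0.6706 -0.1762  0.0781] x-yaw 28.01 tilt [-0.0003  0.0003  0.0001] d cm [ 0.06 -0.02  0.57] q6 2.4 F [ 0.4  0.3 -0.7]
```

The skirt is below the rim's top with no contact force, so it is around the rim. I'll continue down to the seat.

Call:
{"fn": "arm_command", "kwargs": {
  "increments": [
    {"dx":0,"dy":0,"dz":0.15,"wx":0,"wy":0,"wz":0,"grip":0},
    {"dx":0,"dy":0,"dz":0.3,"wx":0,"wy":0,"wz":0,"grip":0},
    {"dx":0,"dy":0,"dz":0.4,"wx":0,"wy":0,"wz":0,"grip":0},
    {"dx":0,"dy":0,"dz":0.5,"wx":0,"wy":0,"wz":0,"grip":0},
    {"dx":0,"dy":0,"dz":0.58,"wx":0,"wy":0,"wz":0,"grip":0},
    {"dx":0,"dy":0,"dz":0.58,"wx":0,"wy":0,"wz":0,"grip":0}
  ]
}}

```text
clock: 8.25
eef_pos: [0.6707, -0.1762, 0.0725]
tool_rot: [0.97, 0.242, 0.0, 0.0]
ft_force: [-0.4, 0.4, -1.1]
grip_width: 0.0128
grasp_force: 59.6
```

```bash
python3 -c "
from h import *
go([.671,-.1757,.0724],28)"
```

```text
pos [ 0.6707 -0.1762  0.0725] x-yaw 28.01 tilt [ 0.     -0.      0.0001] d cm [ 0.05 -0.03  0.01] q6 2.4 F [-0.4  0.4 -1.1]
```

Still hanging, so I'll creep down to contact.

Call:
{"fn": "arm_command", "kwargs": {
  "increments": [
    {"dx":0,"dy":0,"dz":0.05,"wx":0,"wy":0,"wz":0,"grip":0},
    {"dx":0,"dy":0,"dz":0.1,"wx":0,"wy":0,"wz":0,"grip":0},
    {"dx":0,"dy":0,"dz":0.1,"wx":0,"wy":0,"wz":0,"grip":0},
    {"dx":0,"dy":0,"dz":0.1,"wx":0,"wy":0,"wz":0,"grip":0}
  ]
}}

```text
clock: 8.65
eef_pos: [0.6708, -0.1762, 0.0724]
tool_rot: [0.97, 0.242, 0.0, 0.0]
ft_force: [-2.8, 0.8, 6.1]
grip_width: 0.013
grasp_force: 60.4
```

Contact at the predicted height. I'll open and then retreat straight up.

Call:
{"fn": "arm_command", "kwargs": {
  "increments": [
    {"dx":0,"dy":0,"dz":-0.05,"wx":0,"wy":0,"wz":0,"grip":0},
    {"dx":0,"dy":0,"dz":-0.05,"wx":0,"wy":0,"wz":0,"grip":2},
    {"dx":0,"dy":0,"dz":-0.05,"wx":0,"wy":0,"wz":0,"grip":4},
    {"dx":0,"dy":0,"dz":-0.05,"wx":0,"wy":0,"wz":0,"grip":5},
    {"dx":0,"dy":0,"dz":-0.05,"wx":0,"wy":0,"wz":0,"grip":5},
    {"dx":0,"dy":0,"dz":-1,"wx":0,"wy":0,"wz":0,"grip":5},
    {"dx":0,"dy":0,"dz":-3,"wx":0,"wy":0,"wz":0,"grip":5},
    {"dx":0,"dy":0,"dz":-6,"wx":0,"wy":0,"wz":0,"grip":5},
    {"dx":0,"dy":0,"dz":-9,"wx":0,"wy":0,"wz":0,"grip":5},
    {"dx":0,"dy":0,"dz":-12,"wx":0,"wy":0,"wz":0,"grip":5}
  ]
}}

```text
clock: 9.65
eef_pos: [0.6707, -0.1762, 0.1935]
tool_rot: [0.97, 0.242, 0.0, 0.0]
ft_force: [-0.3, -0.5, -0.7]
grip_width: 0.0497
grasp_force: 0.0
```

Call:
{"fn": "arm_command", "kwargs": {
  "increments": [
    {"dx":-1,"dy":-3,"dz":0,"wx":0,"wy":0,"wz":0,"grip":5},
    {"dx":-2,"dy":-7,"dz":0,"wx":0,"wy":0,"wz":0,"grip":5},
    {"dx":-4,"dy":-11,"dz":0,"wx":0,"wy":0,"wz":0,"grip":5},
    {"dx":-6,"dy":-15,"dz":0,"wx":0,"wy":0,"wz":0,"grip":5},
    {"dx":-8,"dy":-18,"dz":0,"wx":0,"wy":0,"wz":0,"grip":5},
    {"dx":-9,"dy":-20,"dz":0,"wx":0,"wy":0,"wz":0,"grip":5},
    {"dx":-9,"dy":-20,"dz":0,"wx":0,"wy":0,"wz":0,"grip":5},
    {"dx":-9,"dy":-20,"dz":0,"wx":0,"wy":0,"wz":0,"grip":5}
  ]
}}

```text
clock: 10.45
eef_pos: [0.4981, -0.0419, 0.1927]
tool_rot: [0.97, 0.242, 0.001, 0.001]
ft_force: [1.2, 0.7, -0.1]
grip_width: 0.0501
grasp_force: 0.0
```

```bash
python3 - <<'E'
from h import *
p,d=shot('side','side3')
W=world('side',d);s=(slice(130,230),slice(190,300))
Q=W[s].reshape(-1,3);c=p[s].reshape(-1,3).astype(int)
Q=Q[(Q[:,2]>.062)&(Q[:,2]<.075)&(c.min(1)>90)&(abs(Q[:,0]-.67)<.08)&(abs(Q[:,1]+.175)<.08)]
print(len(Q),cv2.minAreaRect(Q[:,:2].astype(np.float32)*1000),np.median(Q[:,2]))
print('plane',np.linalg.lstsq(np.c_[Q[:,:2]-Q[:,:2].mean(0),np.ones(len(Q))],Q[:,2],rcond=None)[0])
p2,d2=shot('top','top3')
im=np.hstack([cv2.resize(q,(390,390),interpolation=cv2.INTER_CUBIC) for q in(p[130:230,190:290],p2[120:220,290:390])])
cv2.imwrite('pics/end.png',im[:,:,::-1]); print(monitor.get_obs()['eef_pos'])
E
```

```text
299 ((669.5235595703125, -176.08175659179688), (82.71916198730469, 76.31620788574219), 28.13174057006836) 0.0675446041402804
plane [ 0.00835231 -0.01774686  0.06733149]
[ 0.49863058 -0.04240807  0.19209096]
```

View pics/end.png

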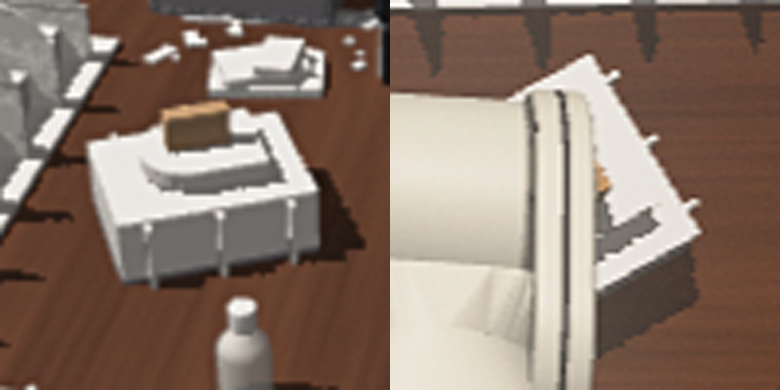

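The side view (left panel, about (215,160)) shows the cover seated flat on the rim, with its rounded end matched to the hatch. Plate top is at about 67.5 mm against 68 expected, yaw 28.1°, and the centre is within about 1 mm.

```bash
python3 -c "
from h import *
print(job.job_done())"
```

```text
the job is handed in; nothing more can be done
None
```

The round-ended cover is seated level on its hatch, rounded end over rounded end, and let go; the job was handed in at about 10.6 s, and no verdict was returned.

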